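Reset the tripped breaker and shut the cover

TASK

One of the three breakers in the open box has tripped: its toggle leans towards you, the opposite way to the other two. Push that toggle all the way over so that all three lean alike, then, from behind, push the clear cover over and down until it lies fully shut on the box. Leave the other two toggles and everything standing around the box where they are.

Things in the scene. Friction and masses are not known exactly. Their poses are not given: they have to be found in the camera images.
- enclosure: The grey breaker box, an open-topped tray 180 (its x) x 250 (its y) x 85 mm high with walls 6 mm thick, bolted to the ledge. Origin: centre of its underside. Its z is up; its x axis points away from the robot to the long wall that carries the cover's hinge. Inside, in a row along its y with 68 mm between them at y = -68, 0 and +68 mm, stand three alike black breakers, each with one white paddle toggle; their order varies.
- hinge (a point): The middle of the cover's hinge axis (85 mm above the ledge, on the box's far long edge); axes as the box's. The axis runs along y.
- cover_edge (a point): The middle of the cover's free edge, on its outer face. The cover is a clear acrylic plate 180 x 250 x 6 mm with a 16 mm black border; it starts standing open, upright or leaning back a little away from the robot, its free edge about 265 mm above the ledge.
- cover (a joint): Angle of the cover: 0 = lying shut on the box's rim, 1.57 = upright, 1.95 = leaning back against its stop. A stiff hinge holds it at any angle (about 0.32 N m of friction), so it takes about 2 to 4 N near the free edge to push it over from behind, and it does not fall by itself.
- toggle_t (a joint): Angle of the tripped toggle: 0 = leaning 0.5 rad towards the box's -x side (to the robot), 1.0 = against its stop, leaning 0.5 rad towards the hinge like the other two. It starts near 0, stays where it is left, and takes about 2 to 3 N at its end to push.
- toggle_t_tip (a point): The middle of the upper end of the tripped toggle. Each toggle is a flat paddle 24 mm wide (along the box's y), 11 mm thick, that turns about an axis along the box's y, 36 mm above the ledge and midway across the box (box x = 0); its end lies 42 mm from that axis, so about 73 mm above the ledge when over to one side. The breaker's block reaches up to 38 mm above the ledge around the paddle.
- toggle_a (a joint): Angle of one of the two good toggles, measured as the tripped one: about 1.0 = leaning towards the hinge. To be left so.
- toggle_a_tip (a point): The middle of the upper end of that good toggle (same shape as the tripped one).
- toggle_b (a joint): Angle of one of the two good toggles, measured as the tripped one: about 1.0 = leaning towards the hinge. To be left so.
- toggle_b_tip (a point): The middle of the upper end of that good toggle (same shape as the tripped one).
- lantern: A red plastic battery lantern, 84 mm across, 178 mm tall. A bystander, loose. Origin: the centre of its underside.
- bowl: A small white ceramic bowl, 90 mm across, 40 mm tall. A bystander, loose. Origin: the centre of its underside.
- screwdriver: A stainless screwdriver lying flat along its x axis. A bystander, loose. Origin: the tool's own frame, on its underside.
- acrylic_box: A closed clear acrylic box of spare fuses with a press-button latch, 90 x 120 x 60 mm. A bystander, loose. Origin: the centre of its underside.
- padlock: A brass padlock lying flat, about 80 x 50 x 20 mm. A bystander, loose. Origin: the centre of its underside (of its brass block).
- fuse: A white ceramic cartridge fuse standing upright, 24 mm across, 58 mm tall. A bystander, loose. Origin: the centre of its underside.

How it is judged:
By the outcome, as a careful person would: the job done as asked, in the order asked, and still so for the second after the job is handed in, with the robot touching nothing.
It also fails if it takes over 51 s, if anything falls off the work surface, if the arm or the gripper's body presses on something with over 40 N, if the wrist force passes 120 N, or if a joint passes its speed limit or range.

ROBOT

A 6-joint arm with a two-finger parallel gripper is mounted at the origin on the work surface. World frame = base frame: x ahead of the robot, y to its left, z up, the work surface at z = 0. Lengths are in m, angles in rad, forces in N, time in s.
With the tool pointing down it reaches from about 0.35 to 0.85 m from the base axis. Payload 8.1 kg.
Tool frame: the origin (TCP) lies between the finger pads; the fingertips stand 17 mm ahead of it and the grasp point (between the pads) lies 2 mm behind it (ctrl.nose_length is the distance from the TCP to the fingertips, in m); z points along the fingers, y is the line along which they close (so a half turn about z gives the same grasp; the last joint's range is limited). The gripper opens to 93 mm and grips with 3 to 60 N. Pads are 15 mm wide; open, the fingers measure 128 mm over their backs; the gripper's body (75 mm by 188 mm) begins 65 mm behind the grasp point.
Start: joints at [1.063, 0.13, 1.488, -0, 1.523, -0.085], TCP at [0.246, 0.547, 0.236] pointing down, gripper open.
Joint ranges: [-2.96, 2.96], [-0.89, 2.26], [0.02, 2.5], [-1.34, 4.48], [0, 2.73], [-2.66, 2.66]. Speed limits (rad/s): [2.39, 2.39, 2.79, 3.14, 3.14, 3.14].

INTERFACE

Orientations are given as a unit quaternion [x, y, z, w].
In Python, from station import ctrl gives the robot as it stands.
- The arm moves only by the shell command python3 -m inch 'ROWS' [FORCE]. ROWS is text: rows parted by semicolons, each of 7 numbers parted by spaces: the shift along the tool's x, y, z in mm, then the turn, a rotation vector about the tool's x, y, z in rad, then the finger opening in mm, from 0 to 93. In form: dx dy dz ax ay az fingers; .... A call has 1 to 8 rows; each row shifts and turns the commanded pose from where the row before left it, along the tool's axes as they then stand; what a row does not reach is not made up. A row lasts 1/12 s, in which the tool goes at most 41.7 mm and 7.16 degrees, less where a joint would pass 70% of its speed; a pose out of reach is approached as far as the arm can. A call is refused whole if a number of a shift passes 41.7 or a number of a turn 0.125, either way. A call with a gripper value outside its range is refused whole. The fingers move at their own pace and stop on an object; FORCE is the grip in N (left out, the last holds). Time passes only in rows, so rows that do not move let the fingers close. It gives the time, the measured TCP pose, the force, the opening and the grip force at its end, in the units of the state.
- ctrl.sense(): the state, without advancing time (a new reading comes with each control period).
- ctrl.read_camera(name): name is "side" or "top" or "wrist"; returns the picture (420x560x3 uint8, red, green, blue); there is no depth.
- ctrl.calibration(name): a dict with "fx", "fy", "cx", "cy" (pixels), "distortion" ([k1, k2, p1, p2, k3] as OpenCV has them; the pictures are not rectified), "cam_to_world" (4x4, takes a point from camera to world coordinates). Camera axes: x right, y down, z forward; pixel columns grow to the right and rows downward; lengths in m; the calibration is good to about 2 mm. A picture is of the moment at which its call begins: read the wrist's pose just before it. calibration takes no time and is no camera call; for the wrist camera it gives the pose at the moment of the call.
- ctrl.hand_in(): hands the job in; it is judged then, once.
The state is a dict: "clock": time; "joint_pos": joint angles; "dq": joint speeds; "tau": joint torques, N m; "tool_pos": TCP position; "tool_rot": TCP orientation; "ft_force": force on the tool from outside, world axes, zero at the start; "ft_torque": the same for the moment, N m; "width": finger opening in m; "gripper_force": force on a finger pad.
Only numpy, scipy, OpenCV 4.12 (cv2) and the standard library are available. Lean on these libraries where they do the work, as an engineer would, in place of code of your own. Each camera call takes 0.05 s, during which the arm holds its last target. There are 200 camera calls.

## Working session

There is one attempt and no reset: what is moved stays moved. The work goes in short steps, Python scripts to look and compute and a shell command to move; the robot and the scene stay as the last step left them, time stands still between calls to the robot, and variables do not carry over. Pictures are saved under pics/ and viewed, at most 10 in all, crops included, and the job is handed in when it is done.

```bash
mkdir -p pics; ls; python3 - <<'E'
from station import ctrl
import cv2,numpy as np
for n in("side","top"):
    im=ctrl.read_camera(n); cv2.imwrite(f"pics/{n}0.png",im[:,:,::-1])
    c=ctrl.calibration(n); print(n,{k:np.round(v,4).tolist() for k,v in c.items()})
s=ctrl.sense(); print(s)
E
```

```text
pics
side {'fx': 396.8378, 'fy': 396.8378, 'cx': 281.1078, 'cy': 207.9267, 'distortion': [0.0311, 0.0, 0.0, 0.0, 0.0], 'cam_to_world': [[0.9951, -0.0677, 0.0722, 0.455], [-0.0984, -0.5937, 0.7986, -0.772], [-0.0112, -0.8018, -0.5975, 0.6931], [0.0, 0.0, 0.0, 1.0]]}
top {'fx': 399.6415, 'fy': 399.6415, 'cx': 284.2791, 'cy': 208.5237, 'distortion': [-0.0023, 0.0, 0.0, 0.0, 0.0], 'cam_to_world': [[-0.0082, -0.9941, 0.1086, 0.4247], [-1.0, 0.0078, -0.0044, 0.0791], [0.0035, -0.1086, -0.9941, 0.9757], [0.0, 0.0, 0.0, 1.0]]}
{'clock': 0.1, 'joint_pos': array([ 1.06257853e+00,  1.31073760e-01,  1.48916648e+00,  5.70229293e-06,
        1.52299209e+00, -8.54066554e-02]), 'dq': array([ 1.91862921e-04, -4.46236841e-04, -1.75110540e-03, -9.30336580e-05,
       -1.14195402e-03, -3.01372613e-04]), 'tau': array([ 7.71974210e-04, -5.61342645e+01, -4.93096161e+01,  7.70568196e-02,
        2.90773372e-02, -9.91810316e-05]), 'tool_pos': array([0.24594212, 0.54675053, 0.23470156]), 'tool_rot': array([ 2.09834448e-01,  9.77736586e-01, -7.83157519e-04, -2.42504267e-04]), 'ft_force': array([0.36804275, 0.39613997, 0.54492398]), 'ft_torque': array([-0.03015612, -0.03743196, -0.05288352]), 'gripper_force': 0.0, 'width': 0.09323084810040234}
```

View pics/side0.png

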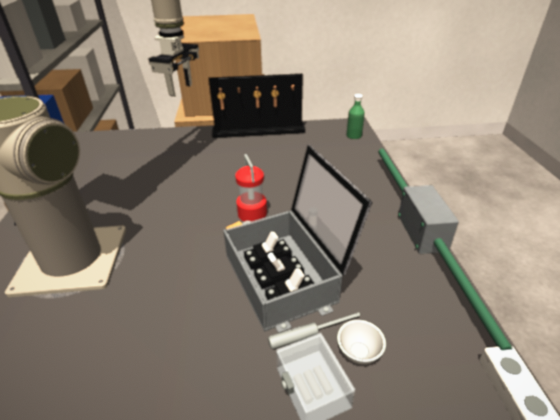

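View pics/top0.png

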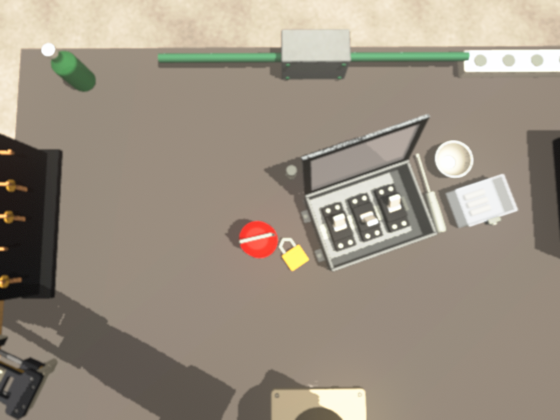

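The side and top views show the middle toggle (top ≈(370,217)) tripped. The box rim corners in the top view are ≈(329,268), (437,233), (411,165) and (306,197), and the cover's free edge runs from (303,162) to (425,120). The fuse is at ≈(291,170), with the lantern and padlock to its left, and the screwdriver, bowl and fuse box to the right.

```bash
cat > h.py <<'E'
from station import ctrl
import cv2,numpy as np
def ray(n,p):
    c=ctrl.calibration(n);K=np.array([[c['fx'],0,c['cx']],[0,c['fy'],c['cy']],[0,0,1]])
    u=cv2.undistortPoints(np.array([[p]],float),K,np.array(c['distortion'])).ravel()
    T=np.array(c['cam_to_world']);return T[:3,3],T[:3,:3]@np.array([u[0],u[1],1])
def onz(n,p,z):
    o,d=ray(n,p);return o+d*(z-o[2])/d[2]
def tri(p1,p2,n1="top",n2="side"):
    o1,d1=ray(n1,p1);o2,d2=ray(n2,p2)
    t=np.linalg.lstsq(np.c_[d1,-d2],o2-o1,rcond=None)[0];a=o1+d1*t[0];b=o2+d2*t[1];return (a+b)/2,np.linalg.norm(a-b)
E
python3 - <<'E'
import cv2
im=cv2.imread("pics/top0.png")[105:285,230:530]; a=cv2.resize(im,(800,480),interpolation=cv2.INTER_CUBIC);cv2.imwrite("pics/c1.png",a)
im=cv2.imread("pics/side0.png")[140:320,215:385]; cv2.imwrite("pics/c2.png",cv2.resize(im,(566,599),interpolation=cv2.INTER_CUBIC))
E
```

```text
(no output)
```

View pics/c1.png

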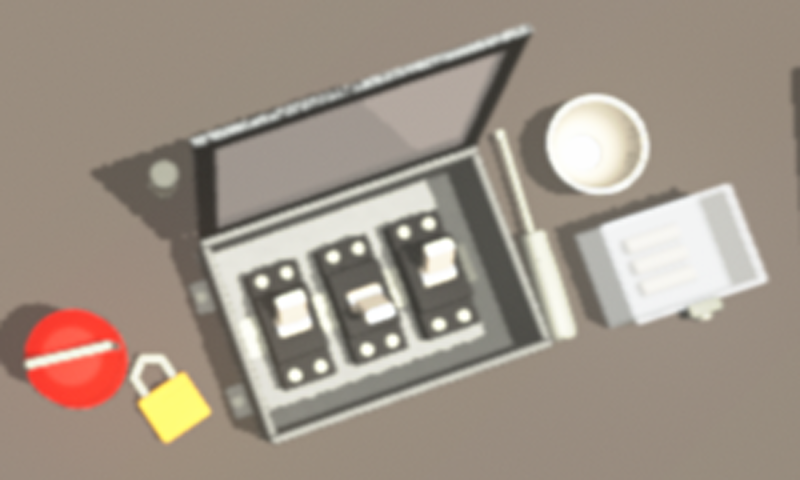

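View pics/c2.png

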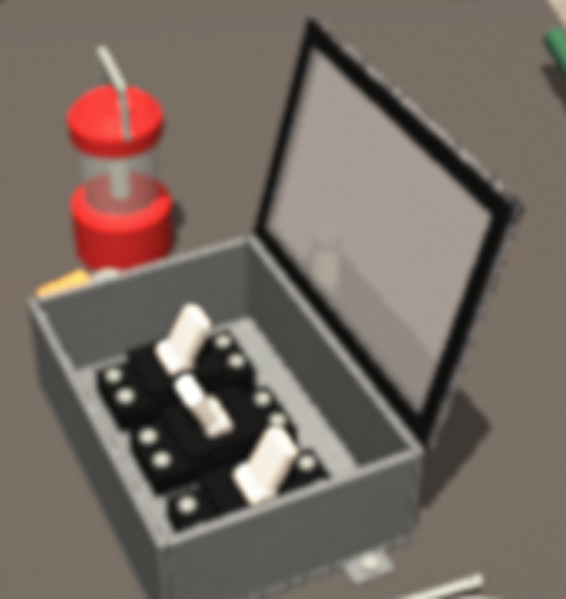

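The crops confirm it: the middle toggle leans towards the robot and the others lean to the hinge. Rim corners in crop c1 are (275,440), (550,343), (478,150) and (203,240), the cover top is (193,141)–(530,28), and the fuse top is (164,172).

```bash
python3 - <<'E'
from h import *
np.set_printoptions(precision=4,suppress=True)
T=lambda x,y:(230+x*300/800,105+y*180/480)
S=lambda x,y:(215+x*170/566,140+y*180/599)
NL,NR,FR,FL=[onz("top",T(*p),.085) for p in[(275,440),(550,343),(478,150),(203,240)]]
print(NL,NR,FR,FL,np.linalg.norm(NL-NR),np.linalg.norm(FL-FR),np.linalg.norm(FL-NL),np.linalg.norm(FR-NR))
y=(NL-NR+FL-FR);x=(FL-NL+FR-NR);print("yaw y",np.arctan2(-y[0],y[1]),"x",np.arctan2(x[1],x[0]));c=(NL+NR+FR+FL)/4;print("centre",c)
print("side rim",[onz("side",S(*p),.085) for p in[(33,300),(165,545),(420,447),(252,238)]])
yaw=(np.arctan2(-y[0],y[1])+np.arctan2(x[1],x[0]))/2
R=np.array([[np.cos(yaw),-np.sin(yaw)],[np.sin(yaw),np.cos(yaw)]])
loc=lambda p:(R.T@(p-c)[:2])
for n,p,z in[("tripped tip",(375,303),.073),("tripL",(358,308),.073),("tripR",(392,298),.073),("fuse",(164,172),.058),("lantern",(72,350),.178),("bowl",(597,144),.04),("gl",(290,300),.073),("gr",(437,255),.073),("sd",(500,133),.01)]:
    q=onz("top",T(*p),z);print(n,q,loc(q))
for n,a,b in[("coverL",(193,141),(312,20)),("coverR",(532,28),(515,203))]:
    q,e=tri(T(*a),S(*b));print(n,q,e,loc(q))
q,e=tri(T(375,303),S(185,385));print("tip tri",q,e,loc(q))
def ang(v):
    pass
E
```

```text
[ 0.3847 -0.0314  0.085 ] [ 0.463  -0.2633  0.085 ] [ 0.6279 -0.2099  0.085 ] [0.5522 0.0258 0.085 ] 0.24473048725672866 0.24757519404088238 0.17701173997883207 0.17333435527427046
yaw y 0.3181429435442683 x 0.32111501780989066
centre [ 0.507  -0.1197  0.085 ]
side rim [array([ 0.3863, -0.0324,  0.085 ]), array([ 0.4661, -0.2645,  0.085 ]), array([ 0.6302, -0.2042,  0.085 ]), array([0.5511, 0.0229, 0.085 ])]
tripped tip [ 0.4987 -0.1205  0.073 ] [-0.0081  0.0019]
tripL [ 0.4946 -0.1059  0.073 ] [-0.0074  0.017 ]
tripR [ 0.5029 -0.1351  0.073 ] [-0.0087 -0.0133]
fuse [0.6165 0.0575 0.058 ] [0.1596 0.1338]
lantern [0.4567 0.1304 0.178 ] [0.0309 0.2533]
bowl [ 0.6429 -0.3317  0.04  ] [ 0.0624 -0.244 ]
gl [ 0.5019 -0.0482  0.073 ] [0.0176 0.0695]
gr [ 0.5395 -0.1748  0.073 ] [ 0.0135 -0.0625]
sd [ 0.6609 -0.2554  0.01  ] [ 0.1035 -0.1772]
coverL [0.5956 0.0421 0.2576] 0.0014304070976147393 [0.1349 0.1257]
coverR [ 0.6726 -0.1933  0.2624] 0.0011835484619165254 [ 0.1341 -0.1219]
tip tri [ 0.4936 -0.1202  0.0741] 0.01001102909967199 [-0.0129  0.0037]
```

```bash
python3 -m inch '0 0 -8 0 0 -0.124 0;0 0 -8 0 0 -0.124 0;0 0 -8 0 0 -0.124 0;0 0 -8 0 0 -0.124 0;0 0 -8 0 0 -0.124 0;0 0 -8 0 0 -0.122 0;0 -30 0 0 0 0 0;0 -35 0 0 0 0 0'; python3 -m inch '0 -40 0 0 0 0 0;0 -40 0 0 0 0 0;0 -40 0 0 0 0 0;0 -40 0 0 0 0 0;0 -40 0 0 0 0 0;0 -40 0 0 0 0 0;0 -40 0 0 0 0 0;0 -40 0 0 0 0 0'
cat > st.py <<'E'
from h import *
from scipy.spatial.transform import Rotation as Ro
s=ctrl.sense();y=.32;c=np.array([.508,-.119]);R=np.array([[np.cos(y),-np.sin(y)],[np.sin(y),np.cos(y)]])
p=s['tool_pos'];M=Ro.from_quat(s['tool_rot']).as_matrix()
print("t",s['clock'],"box xy mm",np.round(R.T@(p[:2]-c)*1000,1),"tip z",round((p[2]-ctrl.nose_length)*1000,1),"ty-ang",round(np.arctan2(M[1,1],M[0,1])-np.pi/2-y,3),"z",np.round(M[:,2],3),"F box",np.round(R.T@s['ft_force'][:2],1),np.round(s['ft_force'][2],1),'w',round(s['width'],3))
E
python3 st.py
```

```text
clock: 0.77
tool_pos: [0.266, 0.4859, 0.2832]
tool_rot: [-0.161, 0.987, -0.0, -0.0]
ft_force: [2.4, 0.5, 0.5]
width: 0.0442
gripper_force: 0.0
clock: 1.43
tool_pos: [0.3668, 0.1798, 0.2834]
tool_rot: [-0.159, 0.987, -0.0, -0.0]
ft_force: [1.2, -0.0, -0.0]
width: 0.0004
gripper_force: 0.0
t 1.4333 box xy mm [-40.  328.1] tip z 266.4 ty-ang -0.0 z [-0. -0. -1.] F box [ 1.2 -0.4] -0.0 w 0.0
```

```bash
python3 -m inch '2 -40 0 0 0 0 0;2 -40 0 0 0 0 0;2 -40 0 0 0 0 0;2 -40 0 0 0 0 0;2 -40 0 0 0 0 0;2 -40 0 0 0 0 0;0 -40 0 0 0 0 0;0 -24 0 0 0 0 0'; python3 -m inch '0 0 0 0 0 0 0;0 0 0 0 0 0 0';python3 st.py; python3 - <<'E'
from h import *
cv2.imwrite("pics/w1.png",ctrl.read_camera("wrist")[:,:,::-1])
E
```

```text
clock: 2.1
tool_pos: [0.4511, -0.1143, 0.2831]
tool_rot: [-0.158, 0.987, -0.0, -0.0]
ft_force: [-0.1, 0.1, -0.0]
width: 0.0004
gripper_force: 0.0
clock: 2.27
tool_pos: [0.4507, -0.1118, 0.2829]
tool_rot: [-0.158, 0.988, 0.001, -0.001]
ft_force: [0.9, -0.3, -0.4]
width: 0.0001
gripper_force: 0.0
t 2.2667 box xy mm [-52.2  24.9] tip z 265.9 ty-ang -0.004 z [-0.002  0.001 -1.   ] F box [ 0.7 -0.6] -0.4 w 0.0
```

View pics/w1.png

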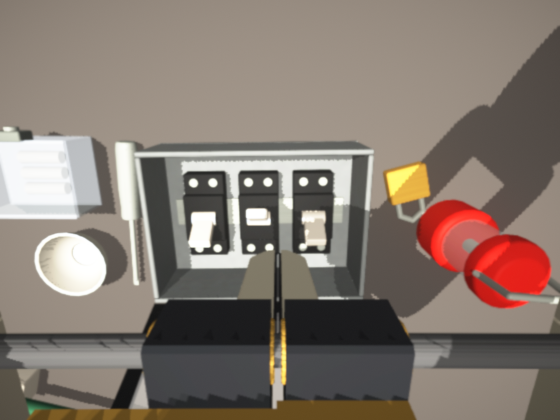

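The wrist view shows the tripped toggle's end at (258,213), with the near wall at the top (138–370,148). I measure from this view, and find where the camera sits.

```bash
python3 - <<'E'
from h import *
exec(open('st.py').read().split("print")[0])
for n,q,z in[("tip",(258,213),.073),("NR",(138,152),.085),("NL",(371,152),.085),("gR",(203,215),.073),("gL",(313,213),.073)]:
    w=onz("wrist",q,z);print(n,w.round(4),np.round(R.T@(w[:2]-c)*1000,1))
o=np.array(ctrl.calibration("wrist")["cam_to_world"]);print(R.T@(o[:2,3]-c),o[2,3],p)
E
```

```text
tip [ 0.4897 -0.1213  0.073 ] [-18.1   3.6]
NR [ 0.4608 -0.2602  0.085 ] [ -89.2 -119.1]
NL [ 0.3851 -0.0297  0.085 ] [-88.6 123.4]
gR [ 0.5116 -0.1803  0.073 ] [-15.9 -59.3]
gL [ 0.4701 -0.0617  0.073 ] [-17.9  66.3]
[-0.1368663   0.02552468] 0.4342755402681933 [ 0.45060956 -0.11077776  0.28305851]
```

```bash
python3 -m inch '0 -11 30 0 0 0 0;0 -11 38 0 0 0 0;0 0 38 0 0 0 0;0 0 38 0 0 0 0;0 0 30 0 0 0 0;0 0 20 0 0 0 0;0 0 10 0 0 0 0;0 0 0 0 0 0 0'; python3 st.py
```

```text
clock: 2.98
tool_pos: [0.456, -0.1298, 0.0772]
tool_rot: [-0.16, 0.987, 0.001, -0.002]
ft_force: [-0.4, -0.9, -0.5]
width: 0.0005
gripper_force: 0.0
t 2.9833 box xy mm [-52.7   6.1] tip z 60.2 ty-ang 0.001 z [-0.004  0.002 -1.   ] F box [-0.6 -0.7] -0.5 w 0.001
```

```bash
python3 -m inch '-10 -1 0 0 0 0 0;-10 -1 0 0 0 0 0;-8 0 0 0 0 0 0;-8 0 0 0 0 0 0;-7 0 0 0 0 0 0;-6 0 0 0 0 0 0;0 0 0 0 0 0 0'; python3 st.py;  python3 -m inch '-3 0 0 0 0 0 0;-2 0 0 0 0 0 0;0 0 0 0 0 0 0'; python3 st.py
```

```text
clock: 3.57
tool_pos: [0.5061, -0.1183, 0.0801]
tool_rot: [-0.159, 0.987, -0.0, 0.0]
ft_force: [-1.6, -2.3, 3.9]
width: 0.0005
gripper_force: 2.1
t 3.5667 box xy mm [-1.6  1.3] tip z 63.1 ty-ang -0.0 z [ 0.    -0.001 -1.   ] F box [-2.2 -1.7] 3.9 w 0.001
clock: 3.82
tool_pos: [0.5072, -0.118, 0.0797]
tool_rot: [-0.159, 0.987, -0.001, -0.004]
ft_force: [-20.9, -7.4, 16.8]
width: 0.0002
gripper_force: 13.4
t 3.8167 box xy mm [-0.5  1.2] tip z 62.7 ty-ang -0.001 z [-0.007 -0.002 -1.   ] F box [-22.1  -0.5] 16.8 w 0.0
```

```bash
python3 -m inch '12 0 0 0 0 0 0;12 0 -10 0 0 0 0;0 0 -38 0 0 0 0;0 0 -40 0 0 0 0;0 0 -40 0 0 0 0;0 0 -40 0 0 0 0;0 0 -40 0 0 0 0;0 0 -40 0 0 0 0'; python3 st.py; python3 - <<'E'
from h import *
a=ctrl.read_camera("wrist")[100:300,100:400];b=ctrl.read_camera("side")[60:320,180:440]
cv2.imwrite("pics/d1.png",np.hstack([cv2.resize(a,(400,400)),cv2.resize(b,(400,400))])[:,:,::-1])
E
```

```text
clock: 4.48
tool_pos: [0.4871, -0.1237, 0.3297]
tool_rot: [-0.159, 0.987, 0.0, 0.001]
ft_force: [1.2, -0.8, -0.5]
width: 0.0003
gripper_force: 0.0
t 4.4833 box xy mm [-21.3   2.1] tip z 312.7 ty-ang -0.001 z [ 0.001  0.    -1.   ] F box [ 0.9 -1.2] -0.5 w 0.0
```

View pics/d1.png

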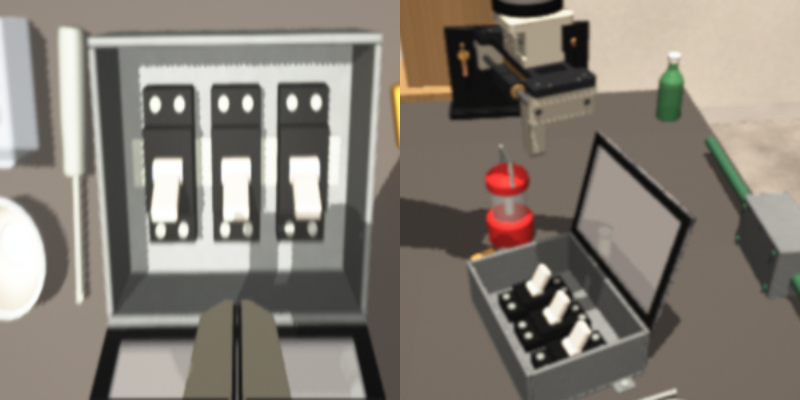

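All three toggles now lean alike (wrist crop ≈(165,190), (236,190), (305,190)). Next I go over and behind the cover.

```bash
python3 -m inch '-36 0 0 0 0 0 0;-36 0 0 0 0 0 0;-36 0 0 0 0 0 0;-36 0 0 0 0 0 0;-36 0 0 0 0 0 0;-36 0 0 0 0 0 0;0 0 0 0 0 0 0;0 0 0 0 0 0 0'; python3 st.py
```

```text
clock: 5.25
tool_pos: [0.6931, -0.0551, 0.3231]
tool_rot: [-0.16, 0.987, 0.001, -0.003]
ft_force: [-1.3, -0.4, 0.1]
width: 0.0005
gripper_force: 0.0
t 5.25 box xy mm [195.8   2.4] tip z 306.1 ty-ang 0.001 z [-0.005  0.001 -1.   ] F box [-1.3  0. ] 0.1 w 0.0
```

```bash
python3 -m inch '0 0 35 0 0 0 0;0 0 35 0 0 0 0;0 0 6 0 0 0 0;0 0 0 0 0 0 0;20 0 0 0 0 0 0;15 0 0 0 0 0 0;15 0 0 0 0 0 0;15 0 0 0 0 0 0'; python3 st.py;python3 -m inch '15 0 0 0 0 0 0;14 0 0 0 0 0 0;14 0 0 0 0 0 0;14 0 1 0 0 0 0;14 0 2 0 0 0 0;12 0 4 0 0 0 0;0 0 0 0 0 0 0'; python3 st.py
```

```text
clock: 5.92
tool_pos: [0.6311, -0.0773, 0.2562]
tool_rot: [-0.159, 0.987, -0.001, 0.003]
ft_force: [2.6, 1.0, 2.0]
width: 0.0006
gripper_force: 1.3
t 5.9167 box xy mm [130.    0.9] tip z 239.2 ty-ang -0.001 z [ 0.007 -0.001 -1.   ] F box [2.8 0.2] 2.0 w 0.001
clock: 6.5
tool_pos: [0.5511, -0.1038, 0.2482]
tool_rot: [-0.158, 0.987, -0.001, 0.002]
ft_force: [-0.5, 0.8, 0.4]
width: 0.0008
gripper_force: 0.0
t 6.5 box xy mm [45.7  0.8] tip z 231.2 ty-ang -0.002 z [ 0.004 -0.001 -1.   ] F box [-0.2  1. ] 0.4 w 0.001
```

```bash
python3 -m inch '12 0 9 0 0 0 0;12 0 9 0 0 0 0;12 0 10 0 0 0 0;11 0 10 0 0 0 0;11 0 10 0 0 0 0;10 0 11 0 0 0 0;0 0 0 0 0 0 0'; python3 st.py; python3 - <<'E'
from h import *
cv2.imwrite("pics/e1.png",cv2.resize(ctrl.read_camera("side")[80:340,150:450],(600,520))[:,:,::-1])
E
```

```text
clock: 7.08
tool_pos: [0.4862, -0.1245, 0.186]
tool_rot: [-0.159, 0.987, -0.0, -0.0]
ft_force: [-0.4, -0.8, -1.2]
width: 0.0006
gripper_force: 0.0
t 7.0833 box xy mm [-22.4   1.6] tip z 169.0 ty-ang -0.002 z [ 0. -0. -1.] F box [-0.6 -0.6] -1.2 w 0.001
```

View pics/e1.png

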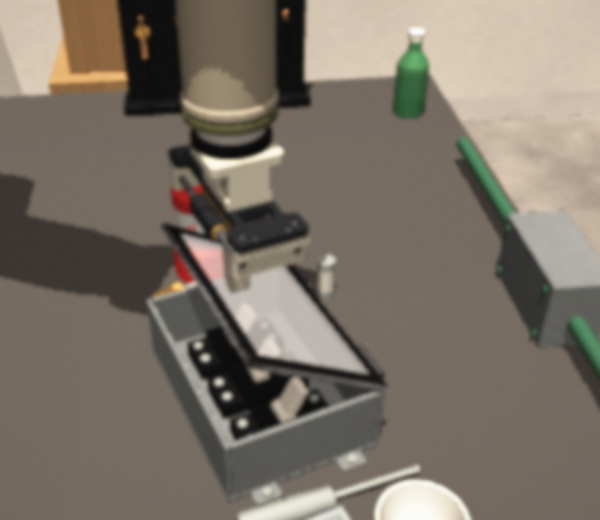

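The cover is about halfway down with the finger on its outer face (≈(240,280)). I continue down and press shut.

```bash
python3 -m inch '8 0 12 0 0 0 0;8 0 12 0 0 0 0;6 0 13 0 0 0 0;4 0 12 0 0 0 0;3 0 12 0 0 0 0;1 0 10 0 0 0 0;0 0 4 0 0 0 0;0 0 0 0 0 0 0'; python3 st.py;  python3 -m inch '0 0 3 0 0 0 0;0 0 2 0 0 0 0;0 0 0 0 0 0 0'; python3 st.py
```

```text
clock: 7.8
tool_pos: [0.4579, -0.1332, 0.1095]
tool_rot: [-0.159, 0.987, 0.001, -0.001]
ft_force: [1.0, 0.1, -0.2]
width: 0.0006
gripper_force: 0.0
t 7.8 box xy mm [-52.    2.3] tip z 92.5 ty-ang -0.001 z [-0.002  0.001 -1.   ] F box [ 1.  -0.2] -0.2 w 0.001
clock: 8.05
tool_pos: [0.4589, -0.1336, 0.1085]
tool_rot: [-0.159, 0.987, -0.0, -0.0]
ft_force: [-12.2, 4.9, 23.8]
width: 0.0001
gripper_force: 11.9
t 8.05 box xy mm [-51.1   1.6] tip z 91.5 ty-ang -0.001 z [-0. -0. -1.] F box [-10.1   8.5] 23.8 w 0.0
```

Firm contact at 91.5 mm, which is the shut height. I retreat straight up and check.

```bash
python3 -m inch '0 0 -10 0 0 0 0;0 0 -35 0 0 0 0;0 0 -40 0 0 0 0;0 0 -40 0 0 0 0;0 0 -40 0 0 0 0;0 0 -20 0 0 0 0;0 0 0 0 0 0 0;0 0 0 0 0 0 0'; python3 st.py; python3 - <<'E'
from h import *
a=ctrl.read_camera("side")[140:340,150:420];b=ctrl.read_camera("wrist")
cv2.imwrite("pics/f1.png",np.hstack([cv2.resize(a,(400,400)),cv2.resize(b,(400,400))])[:,:,::-1])
E
```

```text
clock: 8.72
tool_pos: [0.4596, -0.1339, 0.2928]
tool_rot: [-0.159, 0.987, -0.001, 0.002]
ft_force: [0.6, 0.0, -0.7]
width: 0.0007
gripper_force: 0.0
t 8.7167 box xy mm [-50.6   1.1] tip z 275.8 ty-ang -0.001 z [ 0.004 -0.002 -1.   ] F box [ 0.6 -0.2] -0.7 w 0.001
```

View pics/f1.png

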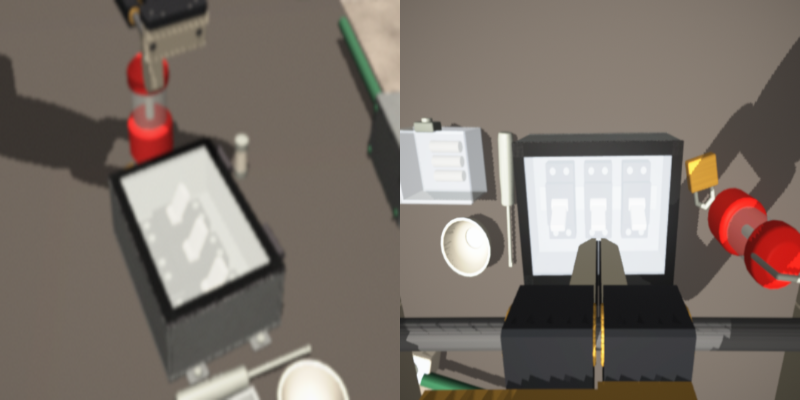

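The cover lies flat on the rim (side crop (112,180)–(280,265)), the toggles all lean alike beneath it, and the bystanders have not moved.

```bash
python3 -c "
from station import ctrl
print(ctrl.hand_in())"
```

```text
the job is handed in; nothing more can be done
None
```

I pushed the tripped middle toggle over to match the other two, then closed the cover flat on the box from behind; in the last pictures nothing else had moved, and I handed the job in after about 9 s of robot time.

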